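Lower the bench magnifier through its ratchet

TASK

The bench magnifier's boom is held up by a ratchet. Press the thumb lever on top of the boom to lift the pawl out of the teeth and keep it pressed while you push the boom down until it lies level on its bottom stop with the lens over the culture dish, then let go so that the pawl springs back into the teeth and locks. Use fingertip pressure only: no brute force, do not grip or lift anything, do not raise the boom, and leave everything else on the bench where it stands.

Things in the scene. Friction and masses are not known exactly. Their poses are not given: they have to be found in the camera images.
- stand: Fixed white stand of the magnifier. Origin on the bench under the column's axis, z up, x level and pointing the way the boom reaches, y level across it. Round foot 174 mm across, 28 mm high; column 26 mm thick; on it a steel ratchet wheel 94 mm across, 8 mm thick, upright in the x-z plane. Teeth every 0.12 rad stop the boom from going down while the pawl is engaged, not from going up
- hub (a point): Centre of the ratchet wheel, on the boom's hinge axis (the stand's y axis), 165 mm above the bench; axes as the stand's. BOOM FRAME in these notes: origin here, x along the boom, z square to it on its upper side. Boom: 16 mm square bar from x = 50 to 215 mm, its top at z = 8 mm; two cheek plates, 19 mm over all, rise to z = 53 mm at x = 36 to 48 mm
- boom (a joint): Angle of the boom above level, rad: 0 = level, on its bottom stop; at the start about 0.35 to 0.65. The hinge is stiff: with the pawl free the boom does not fall; it takes a push of about 3 to 6 N at the thumb pad to lower it, and it stays where it is left
- pawl (a joint): Angle by which the thumb lever is pressed down towards the boom, rad: 0 to 0.03 = released, nose in a tooth gap (up to 0.09 if the nose rests on a tooth's slope); above 0.09 the nose clears the teeth; 0.22 = fully pressed, against its stop. A spring returns it: about 1 N at the pad to start, 2.5 N fully pressed. Once fully pressed, more push on it moves the boom
- thumb_pad (a point): Centre of the upper face of the flat ribbed pad, 44 mm long (along the boom), 26 wide, 4 thick, at the outer end of the dark steel thumb lever (the pawl's tail) on top of the boom. In the boom frame at x = 150, z = 40 mm when released and at x = 146, z = 17 mm when fully pressed; the lever turns on a pin at x = 42, z = 45. Site x along the pad away from the hub, z out of its upper face
- lens (a point): Centre of the round lens, in a white ring head 120 mm across and 22 mm high that hangs under the boom's outer end (boom frame x = 270, z = -56 mm)
- dish: Loose covered culture dish, clear, 92 mm across, 16 mm high, on the bench where the lens comes down over it; origin under its centre
- rack: Loose clear test-tube rack 190 x 78 mm, 100 mm high, with capped tubes up to 130 mm high, beyond the dish as seen from the robot; origin under its centre, x along it
- bottle: Loose white bottle, 60 mm across, 125 mm high; origin under its centre
- beaker: Loose glass beaker, 72 mm across, 88 mm high; origin under its centre
- dropper: Loose small amber dropper bottle, 30 mm across, 65 mm high; origin under its centre
- tweezers: Loose steel tweezers lying on the bench, 125 mm long along x, 8 mm high
- goggles: Loose safety goggles with blue frame, about 150 x 125 mm, 51 mm high; origin on the bench between the lenses
There are look-alikes about, which are no part of the job. Of the things that look like the dish, the middle-sized one is meant.

How it is judged (in metres and radians):
On the way, in this order (a step that is already met when the one before it is completed fails the run):
1. the thumb lever is pressed, so that the pawl is clear of the teeth, while the boom is still up (value of joint pawl above 0.11 rad and value of joint boom above 0.22 rad), for 0.1 s.
2. the boom is pushed down to its bottom stop (value of joint boom below 0.03 rad), for 0.1 s.
At the end, for the whole second after the job is handed in: The boom lies within 0.03 rad of level on its bottom stop, the thumb lever is released with the pawl's nose back in the teeth (pawl below 0.06 rad), and the lens is over the dish (centres within 30 mm in plan) (value of joint boom below 0.03 rad and value of joint pawl below 0.06 rad and horizontal distance between lens and dish below 0.03 m); the robot touches nothing.
It fails at once if the boom is raised instead of lowered (above the highest start) (value of joint boom above 0.7 rad).
It fails at once if the boom or its lever is pushed with brute force (over 60 N) (contact force between the fingers and boom above 60 N).
It fails at once if the culture dish is moved by more than 15 mm (distance of dish from where it was at the start of the episode above 0.015 m).
It fails at once if another thing on the bench is moved by more than 30 mm, lifted or knocked over (distance of any of rack, bottle, beaker, dropper, tweezers, goggles from where it was at the start of the episode above 0.03 m or angle between any of rack, bottle, beaker, dropper's own z axis and vertical above 0.5 rad).
It also fails if it takes over 35 s, if anything falls off the work surface, if the arm or the gripper's body presses on something with over 40 N, if the wrist force passes 120 N, or if a joint passes its speed limit or range.

ROBOT

A 6-joint arm with a two-finger parallel gripper is mounted at the origin on the work surface. World frame = base frame: x ahead of the robot, y to its left, z up, the work surface at z = 0. Lengths are in mm, angles in rad, forces in N, time in s.
With the tool pointing down it reaches from about 350 to 775 mm from the base axis. Payload 7.3 kg.
Tool frame: the origin (TCP) lies midway between the tips of the shut fingers; the grasp point (between the pads) lies 19 mm behind it; x points along the fingers, z is the direction in which the jaws open and shut, and the axes are right-handed (so a half turn about x gives the same grasp; the last joint's range is limited). The gripper opens to 92 mm and grips with 3 to 60 N. Pads are 19 mm wide; open, the fingers measure 130 mm over their backs; the gripper's body (75 mm by 190 mm) begins 47 mm behind the grasp point.
Start: joints at [-1.369, 0.342, 1.524, -0, 1.275, -0.146], TCP at [178.959, -493.577, 226.741] pointing down, gripper open.
Joint ranges: [-2.53, 2.53], [-0.77, 2.02], [0.04, 2.7], [-1, 4.14], [0.28, 2.66], [-3.11, 3.11]. Speed limits (rad/s): [2.57, 2.57, 3.14, 3.14, 3.14, 3.14].

INTERFACE

Orientations are given as [roll, pitch, yaw] about the fixed x, y, z axes, in that order (R = Rz(yaw) Ry(pitch) Rx(roll)).
In Python, from plant import monitor, optics, close_job gives the robot as it stands.
- The arm moves only by the tool send_rows, never from a script. Its argument "commands" is a list that holds one entry, the list of rows, each a list of 5 numbers: the shift along the tool's x, y, z in m, then the turn about the tool's x in degrees, then the finger opening in m, from 0 to 0.0918. A call has 1 to 10 rows; each row shifts and turns the pose as measured when the row begins, along the tool's axes as they then stand; what a row does not reach is not made up. A row lasts 1/12 s, in which the tool goes at most 41.7 mm and 7.16 degrees, less where a joint would pass 70% of its speed; a pose out of reach is approached as far as the arm can. A call with a gripper value outside its range is refused whole. The fingers move at their own pace and stop on an object; the grip force is fixed at half the most. Time passes only in rows, so rows that do not move let the fingers close. It gives the time, the measured TCP pose, the force and the opening at its end, in the units of the state.
- monitor.get_obs(): the state, without advancing time (a new reading comes with each control period).
- optics.capture(name): name is "side" or "top"; returns a dict with "color" (400x640x3 uint8, blue, green, red), "camera_matrix" (3x3 intrinsics, pixels), "k1" (the pictures are not rectified: a ray, as slopes to the right and down, at radius r is drawn at 1 + k1 r^2 times it, then the intrinsics apply), "camera_from_world" (4x4, takes a point from world to camera coordinates). Camera axes: x right, y down, z forward; pixel columns grow to the right and rows downward; lengths in mm; the calibration is good to about 2 mm. A picture is of the moment at which its call begins. There is no depth.
- close_job(): hands the job in, once; it reports no verdict.
The state is a dict: "time": time; "joint_positions": joint angles; "dq": joint speeds; "tau": joint torques, N m; "tool_pos": TCP position; "tcp_rot": TCP orientation; "contact_force": force on the tool from outside, world axes, zero at the start; "moment": the same for the moment, N m; "grip_width": finger opening in mm.
Only numpy, scipy, OpenCV 4.12 (cv2) and the standard library are available. Lean on these libraries where they do the work, as an engineer would, in place of code of your own. Each camera call takes 0.05 s, during which the arm holds its last target.

## Working session

There is one attempt and no reset: what is moved stays moved. The work goes in short steps, Python scripts to look and compute and a tool call to move; the robot and the scene stay as the last step left them, time stands still between calls to the robot, and variables do not carry over. Pictures are saved under pics/ and viewed, and the job is handed in when it is done.

Besides the shell and the picture viewer there is one more tool, called after "Request:" as name(argument=value, ...), one argument or row to a line, values as JSON. send_rows: Moves the arm, as the interface text tells. Its arguments: {"type":"object","properties":{"commands":{"type":"array","items":{"type":"array","items":{"type":"array","items":{"type":"number"}}}}},"required":["commands"]}

```bash
mkdir -p pics && ls && python3 - <<'E'
from plant import monitor, optics
import cv2
print(monitor.get_obs())
for n in ("side","top"):
    c=optics.capture(n); cv2.imwrite(f"pics/{n}0.png",c["color"]); print(n,c["camera_matrix"],c["k1"],c["camera_from_world"])
E
```

```text
pics
{'time': 0.0, 'joint_positions': array([-1.36899147e+00,  3.42722088e-01,  1.52504014e+00, -1.58945900e-05,
        1.27535538e+00, -1.45997406e-01]), 'dq': array([-2.24353747e-03,  3.68526775e-05, -7.58782594e-04,  6.07212721e-04,
        9.38836190e-04, -1.46982460e-03]), 'tau': array([-6.54166506e-04, -4.31235266e+01, -2.44218528e+01,  7.18268403e-02,
        5.61814138e-02, -1.12017840e-04]), 'tool_pos': array([ 178.8725164 , -493.15720504,  226.03720723]), 'tcp_rot': array([3.0055617 , 1.5692713 , 1.78257227]), 'contact_force': array([-0.69588352, -0.47730843, -0.24706033]), 'moment': array([-0.01096781,  0.0211146 ,  0.03728961]), 'grip_width': 91.54596806583905}
side [[412.7943709    0.         317.78508509]
 [  0.         412.7943709  202.32465696]
 [  0.           0.           1.        ]] -0.04280542952804341 [[-7.35548534e-01 -6.77326649e-01  1.40344032e-02  3.30002185e+02]
 [-4.77899546e-01  5.04073031e-01 -7.19390299e-01  3.97327128e+02]
 [ 4.80187857e-01 -5.35853515e-01 -6.94464278e-01  6.82938973e+02]
 [ 0.00000000e+00  0.00000000e+00  0.00000000e+00  1.00000000e+00]]
top [[496.34615259   0.         323.94461237]
 [  0.         496.34615259 198.0299038 ]
 [  0.           0.           1.        ]] -0.14826186258864046 [[ 1.75587580e-02 -9.99844062e-01  1.88203319e-03 -6.24147326e+01]
 [-9.92794496e-01 -1.76580528e-02 -1.18521230e-01  5.32458262e+02]
 [ 1.18535981e-01  2.12613404e-04 -9.92949735e-01  1.11515739e+03]
 [ 0.00000000e+00  0.00000000e+00  0.00000000e+00  1.00000000e+00]]
```

View pics/side0.png

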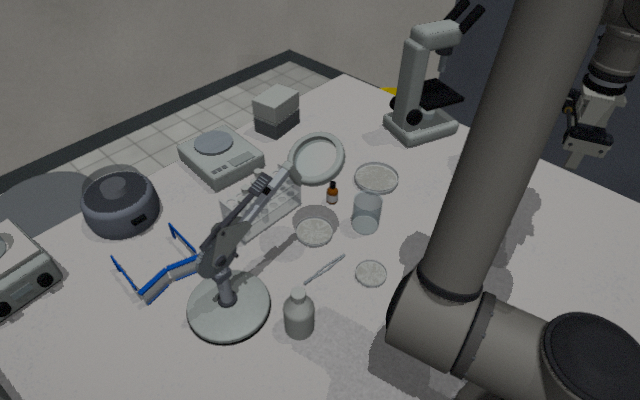

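View pics/top0.png

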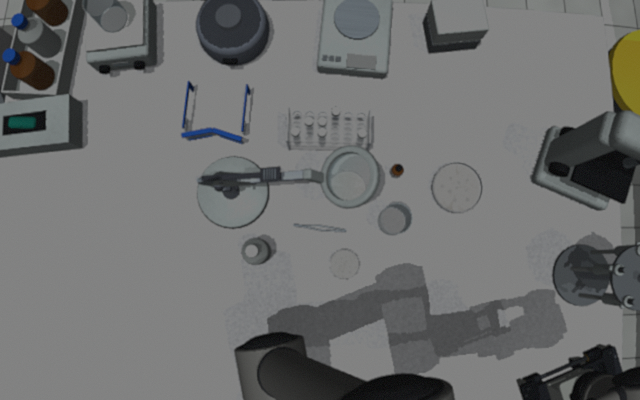

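The dish-like things are, in the side picture, (314,232) under the lens, (371,273) small and (376,178) large. The top picture shows them at (350,180), (345,263) and (457,187). The middle-sized one under the lens fits the description. I'll check it and the boom in a close crop and measure.

```bash
cat > h.py <<'E'
import numpy as np, cv2
from plant import optics
def cap(n): return optics.capture(n)
def proj(c,P):
    P=np.atleast_2d(P).astype(float); T=c["camera_from_world"]
    r,_=cv2.Rodrigues(T[:3,:3]); 
    p,_=cv2.projectPoints(P,r,T[:3,3],c["camera_matrix"],np.array([c["k1"],0,0,0.]))
    return p[:,0]
def ray(c,uv):
    u=cv2.undistortPoints(np.array([[uv]],float),c["camera_matrix"],np.array([c["k1"],0,0,0.]))[0,0]
    T=c["camera_from_world"];R=T[:3,:3]
    d=R.T@np.array([u[0],u[1],1]); return -R.T@T[:3,3], d/np.linalg.norm(d)
def onz(c,uv,z):
    o,d=ray(c,uv); return o+d*(z-o[2])/d[2]
def tri(c1,a,c2,b):
    o1,d1=ray(c1,a);o2,d2=ray(c2,b)
    s=np.linalg.lstsq(np.c_[d1,-d2],o2-o1,rcond=None)[0]
    p,q=o1+s[0]*d1,o2+s[1]*d2
    return (p+q)/2,np.linalg.norm(p-q)
E
python3 - <<'E'
from h import *
s=cap("side");t=cap("top")
import pickle;pickle.dump((s,t),open("c.pkl","wb"))
a=s["color"][120:350,170:420];b=t["color"][130:280,180:410]
f=lambda x,k:cv2.convertScaleAbs(cv2.resize(x,None,fx=k,fy=k,interpolation=cv2.INTER_CUBIC),alpha=1.3)
cv2.imwrite("pics/sc.png",f(a,2.6)); cv2.imwrite("pics/tc.png",f(b,3.4))
print("foot",onz(t,(232,191),28),onz(s,(229,307),28))
print("dish",onz(t,(350,180),16),onz(s,(314,231),16))
E
```

```text
foot [546.62477595 161.80449521  28.        ] [532.00238926 173.59283914  28.        ]
dish [ 579.19083561 -113.57781731   16.        ] [ 555.29813754 -102.03857549   16.        ]
```

View pics/sc.png

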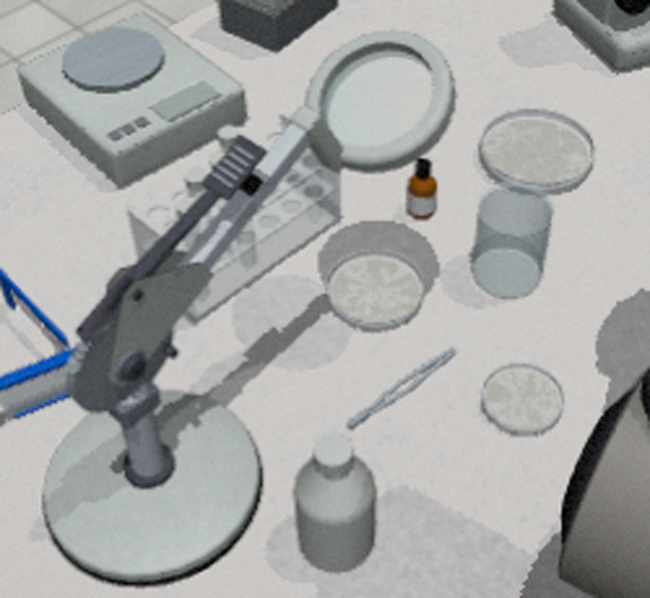

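View pics/tc.png

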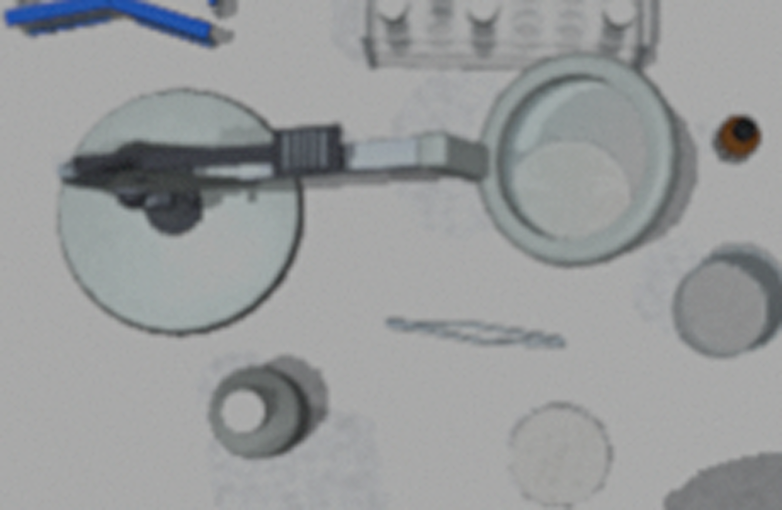

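```bash
python3 - <<'E'
from h import *
import pickle;s,t=pickle.load(open("c.pkl","rb"))
S=lambda x,y:(170+(x+.5)/2.6-.5,120+(y+.5)/2.6-.5)
T=lambda x,y:(180+(x+.5)/3.4-.5,130+(y+.5)/3.4-.5)
print("foot extremes top", [onz(t,T(*p),28).round(1)[:2] for p in [(58,212),(300,205),(180,89),(178,333)]])
print("foot extremes side",[onz(s,S(*p),28).round(1)[:2] for p in [(45,500),(262,465),(200,392),(120,568)]])
print("dish top",[onz(t,T(*p),16).round(1)[:2] for p in [(572,190),(572,140),(572,240),(515,190),(631,190)]])
print("dish side",[onz(s,S(*p),16).round(1)[:2] for p in [(376,289),(330,289),(423,289),(376,255),(376,325)]])
print("drop cap",tri(s,S(423,163),t,T(743,130)))
print("bottle cap",tri(s,S(334,443),t,T(243,409)))
print("pad c",tri(s,S(235,165),t,T(308,150)))
print("lens c",tri(s,S(382,99),t,T(580,160)))
print("boom end corner",tri(s,S(302,112),t,T(425,150)))
print("column base",onz(s,S(150,468),28),)
E
```

```text
foot extremes top [array([542.9, 245.4]), array([550.6,  77.8]), array([630.2, 163.9]), array([461.3, 158.5])]
foot extremes side [array([583.7, 238.5]), array([486. , 102.9]), array([575.7,  90.2]), array([496.8, 233.6])]
dish top [array([ 565.9, -108.7]), array([ 601. , -108.3]), array([ 531.2, -109.1]), array([565.2, -69.3]), array([ 566.7, -149.6])]
dish side [array([ 555.1, -102.9]), array([586. , -73.7]), array([ 523.4, -132.8]), array([ 584.9, -134.8]), array([525.5, -71.2])]
drop cap (array([ 601.05633001, -219.24753579,   69.20800454]), np.float64(1.1025355189020813))
bottle cap (array([409.39942742,  97.40921406, 130.4826443 ]), np.float64(0.3431512942297157))
pad c (array([549.11201868,  47.31509587, 268.03457949]), np.float64(1.3672825683911856))
lens c (array([ 550.32067366, -102.14078483,  240.46457946]), np.float64(0.28094915556635813))
boom end corner (array([548.57567629, -16.63700328, 277.70093002]), np.float64(1.3964419990834434))
column base [547.83739685 165.0635171   28.        ]
```

The crops confirm the choice: the middle-sized dish lies under the lens at about (555, -103). The hub is near (546, 161) and the boom points along -y. The pad is at about (549, 47, 268), which puts the boom at about 0.48 rad; the lens point gives the same angle. Next I'll work out the tool axes and the approach move.

```bash
cat >> h.py <<'E'
from scipy.spatial.transform import Rotation as Ro
from plant import monitor
def tool():
    o=monitor.get_obs(); return o,Ro.from_euler('xyz',o["tcp_rot"]).as_matrix()
def need(target):
    o,R=tool(); d=np.array(target)-o["tool_pos"]; return (R.T@d).round(1)
E
python3 - <<'E'
from h import *
o,R=tool();print(R.round(3)); 
print(need([179,-493,340]),need([549,47,340]))
import pickle;s,t=pickle.load(open("c.pkl","rb"))
for p in [(540,150),(560,190),(575,275),(620,275),(600,120)]: print(p,onz(t,p,0).round(),onz(t,p,250).round())
cv2.imwrite("pics/tr.png",cv2.resize(t["color"][80:400,380:640],None,fx=1.8,fy=1.8))
E
```

```text
[[-0.     0.94   0.341]
 [ 0.001  0.341 -0.94 ]
 [-1.     0.    -0.001]]
[-113.7    0.2   -0.4] [-113.3  532.1 -381.9]
(540, 150) [ 667. -587.    0.] [ 609. -473.  250.]
(560, 190) [ 568. -636.    0.] [ 531. -511.  250.]
(575, 275) [ 359. -670.    0.] [ 367. -538.  250.]
(620, 275) [ 357. -794.    0.] [ 366. -636.  250.]
(600, 120) [ 752. -758.    0.] [ 676. -608.  250.]
```

View pics/tr.png

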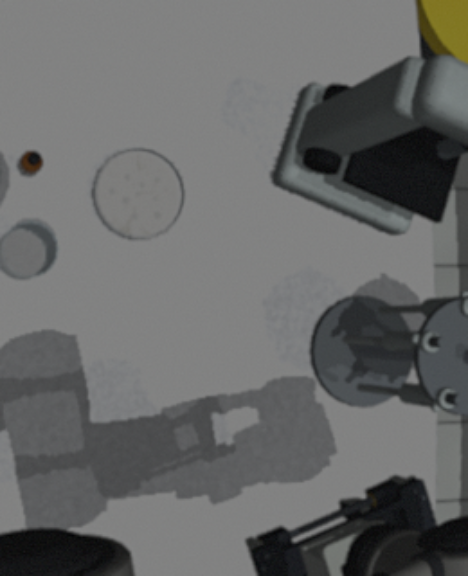

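Request:
send_rows(
  commands=[
    [[-0.012,0,0,-7,0],[-0.012,0,0,-7,0],[-0.012,0,0,-7,0],[-0.012,0,0,-7,0],[-0.012,0,0,-7,0],[-0.012,0,0,-7,0],[-0.012,0,0,-7,0],[-0.012,0,0,-7,0],[-0.012,0,0,-7,0],[-0.012,0,0,-7,0]],
  ],
)

```text
time: 1.03
tool_pos: [178.5, -491.1, 346.1]
tcp_rot: [1.74, 1.557, 1.767]
contact_force: [0.4, -0.2, -0.1]
grip_width: 29.7
```

```bash
python3 - <<'E'
from h import *
o,R=tool();print(R.round(3),o["tool_pos"],o["grip_width"],o["joint_positions"]); print(need([549,47,340]))
E
```

```text
[[-0.003 -0.027  1.   ]
 [ 0.014  1.     0.027]
 [-1.     0.014 -0.002]] [ 178.46309604 -491.05750855  346.12669163] 29.675753319118705 [-1.36901384e+00  2.83198469e-01  1.28301274e+00  8.32350468e-05
  1.58919753e+00 -1.39580104e+00]
[ 12.4 527.8 384.8]
```

Request:
send_rows(
  commands=[
    [[0,0.029,0.021,0,0],[0,0.029,0.021,0,0],[0,0.029,0.021,0,0],[0,0.029,0.021,0,0],[0,0.029,0.021,0,0],[0,0.029,0.021,0,0],[0,0.029,0.021,0,0],[0,0.029,0.021,0,0],[0,0.029,0.021,0,0],[0,0.029,0.021,0,0]],
  ],
)

```text
time: 1.87
tool_pos: [382.1, -187.4, 348.8]
tcp_rot: [1.835, 1.56, 1.859]
contact_force: [1.0, -0.2, 0.5]
grip_width: 0.6
```

```bash
python3 - <<'E'
from h import *
o,R=tool();print(R.round(3),o["tool_pos"],o["grip_width"],o["joint_positions"]); print(need([549,47,320]))
E
```

```text
[[-0.003 -0.024  1.   ]
 [ 0.01   1.     0.024]
 [-1.     0.01  -0.003]] [ 382.07106275 -187.43998718  348.75714034] 0.5873419941682821 [-0.64147223  0.08580376  1.52174827  0.00642287  1.54263864 -0.66530022]
[ 30.7 230.1 172.5]
```

Request:
send_rows(
  commands=[
    [[0,0.029,0.022,0,0],[0,0.029,0.022,0,0],[0,0.029,0.022,0,0],[0.003,0.029,0.022,0,0],[0.003,0.029,0.022,0,0],[0.003,0.029,0.022,0,0],[0.003,0.029,0.022,0,0],[0,0.02,0.016,0,0],[0,0,0,0,0]],
  ],
)

```text
time: 2.62
tool_pos: [553.8, 59.4, 336.7]
tcp_rot: [1.829, 1.559, 1.859]
contact_force: [-1.7, -0.6, -0.5]
grip_width: 0.2
```

```bash
python3 - <<'E'
from h import *
o,R=tool();print(R.round(3),o["tool_pos"],o["contact_force"],o["grip_width"],o["joint_positions"].round(3)); print(need([549,47,290]))
s=cap("side");t=cap("top")
print(proj(s,[o["tool_pos"],[549,47,268]]),proj(t,[o["tool_pos"],[549,47,268]]))
cv2.imwrite("pics/s1.png",cv2.resize(s["color"][80:330,170:420],None,fx=2.4,fy=2.4))
cv2.imwrite("pics/t1.png",cv2.resize(t["color"][100:250,180:410],None,fx=3,fy=3))
E
```

```text
[[-0.003 -0.03   1.   ]
 [ 0.011  0.999  0.03 ]
 [-1.     0.011 -0.003]] [553.79733243  59.3685765  336.65221821] [-1.74587901 -0.59600582 -0.45320792] 0.2095793802586252 [-0.037  0.348  1.217  0.011  1.581 -0.067]
[ 46.5 -12.7  -5. ]
[[249.73762506 154.32371288]
 [260.63532447 183.1723552 ]] [[258.83195176 163.96041505]
 [270.16145671 173.55057556]]
```

View pics/s1.png

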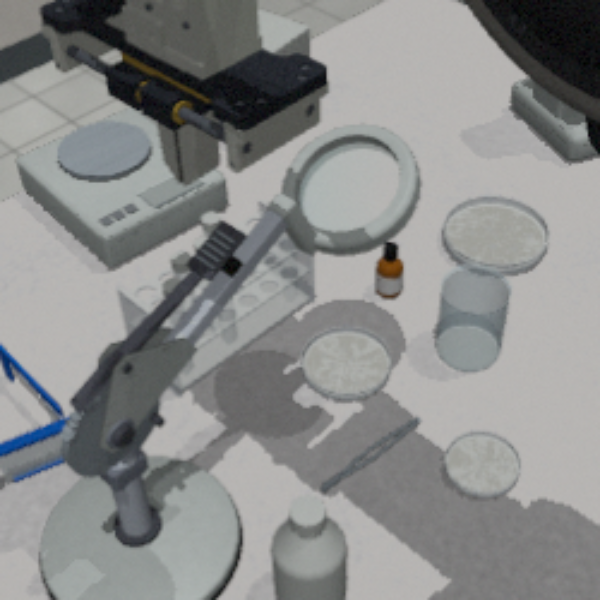

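View pics/t1.png

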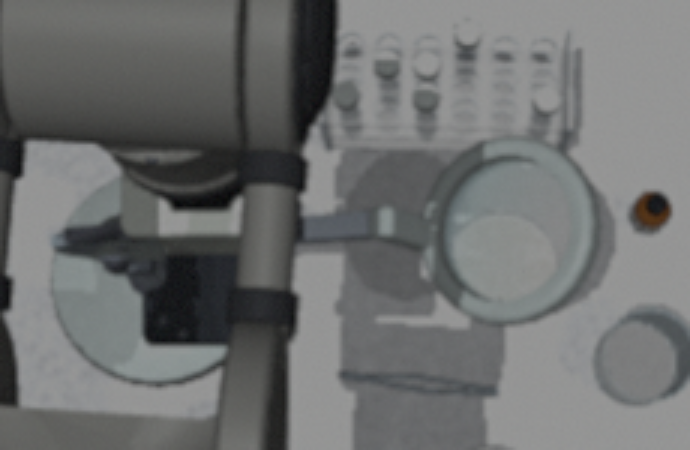

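The side view shows the closed fingertips at crop (190,180), i.e. px (249,155), matching the projected TCP, and the pad at (261,184). I'll come down to just above the pad.

Request:
send_rows(
  commands=[
    [[0.012,-0.005,-0.003,0,0],[0.014,-0.005,-0.002,0,0],[0.013,-0.004,0,0,0],[0.008,0,0,0,0],[0,0,0,0,0]],
  ],
)

```text
time: 3.13
tool_pos: [544.6, 36.9, 289.8]
tcp_rot: [1.895, 1.563, 1.918]
contact_force: [0.8, -0.1, 0.3]
grip_width: 0.9
```

```bash
python3 - <<'E'
from h import *
print(need([549,45,272]),tool()[0]["contact_force"])
E
```

```text
[17.9  7.9  4.7] [ 0.78382403 -0.09763692  0.28325453]
```

Request:
send_rows(
  commands=[
    [[0.002,0.006,0.003,0,0],[0.004,0,0,0,0],[0.003,0,0,0,0],[0.003,0,0,0,0]],
  ],
)

```text
time: 3.47
tool_pos: [548.0, 42.1, 279.9]
tcp_rot: [1.317, 1.564, 1.337]
contact_force: [-0.3, 1.0, 0.5]
grip_width: 0.4
```

```bash
python3 - <<'E'
from h import *
print(need([549,45,265]),tool()[0]["contact_force"])
E
```

```text
[14.9  2.8  1. ] [-0.25548129  0.95931641  0.51247389]
```

Request:
send_rows(
  commands=[
    [[0.003,0.001,0.001,0,0],[0.003,0.001,0,0,0],[0.003,0,0,0,0],[0.003,0,0,0,0]],
  ],
)

```text
time: 3.8
tool_pos: [549.6, 44.7, 267.7]
tcp_rot: [1.031, 1.563, 1.052]
contact_force: [0.3, -0.2, 1.6]
grip_width: 0.7
```

```bash
python3 - <<'E'
from h import *
print(need([549,43,255]),tool()[0]["contact_force"])
s=cap("side")
cv2.imwrite("pics/s2.png",cv2.resize(s["color"][100:300,190:390],None,fx=3,fy=3))
E
```

```text
[12.6 -1.8 -0.7] [ 0.28228381 -0.19488728  1.55483497]
```

View pics/s2.png

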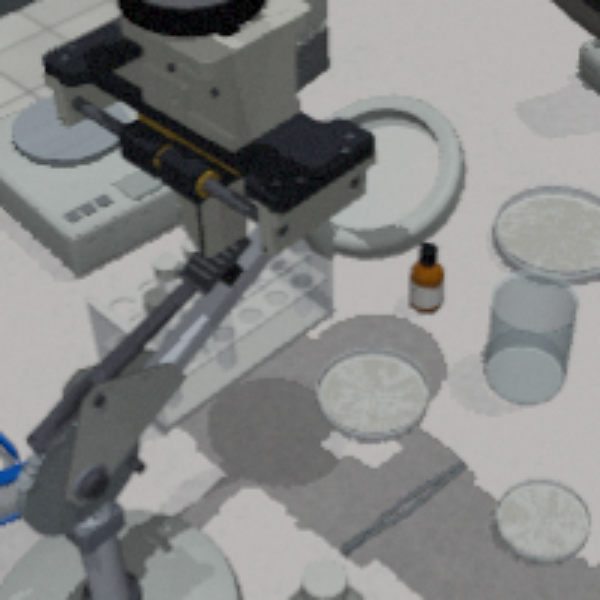

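Request:
send_rows(
  commands=[
    [[0.003,0,0,0,0],[0.003,0,0,0,0],[0.003,-0.001,0,0,0],[0.003,-0.001,0,0,0],[0.003,-0.001,0,0,0]],
  ],
)

```text
time: 4.27
tool_pos: [549.8, 41.9, 251.3]
tcp_rot: [0.999, 1.563, 1.021]
contact_force: [-0.4, 0.9, 1.2]
grip_width: 0.6
```

```bash
python3 - <<'E'
from h import *
o,R=tool();print(R.round(3).tolist(),o["contact_force"])
s=cap("side")
cv2.imwrite("pics/s3.png",cv2.resize(s["color"][100:300,190:390],None,fx=3,fy=3))
E
```

```text
[[0.004, -0.022, 1.0], [0.007, 1.0, 0.022], [-1.0, 0.007, 0.004]] [-0.43093041  0.92972851  1.15811213]
```

View pics/s3.png

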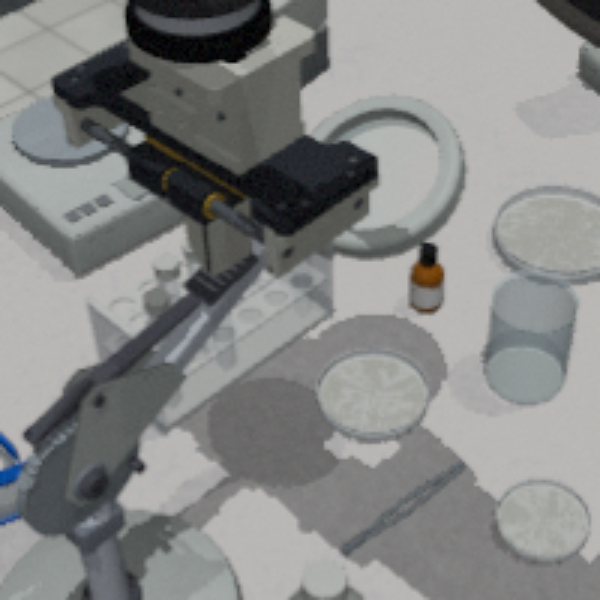

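The lever is nearly pressed and the boom is still up. I'll continue gently along the arc.

Request:
send_rows(
  commands=[
    [[0.003,-0.001,0,0,0],[0.003,-0.001,0,0,0],[0.003,-0.001,0,0,0],[0.003,-0.001,0,0,0],[0.003,-0.001,0,0,0]],
  ],
)

```text
time: 4.73
tool_pos: [550.0, 34.9, 237.0]
tcp_rot: [0.493, 1.564, 0.514]
contact_force: [-1.0, 0.0, 3.7]
grip_width: 0.3
```

```bash
python3 - <<'E'
from h import *
o,R=tool();print(o["contact_force"])
s=cap("side")
cv2.imwrite("pics/s4.png",cv2.resize(s["color"][100:300,190:390],None,fx=3,fy=3))
E
```

```text
[-9.83354186e-01  2.79612631e-03  3.68281217e+00]
```

View pics/s4.png

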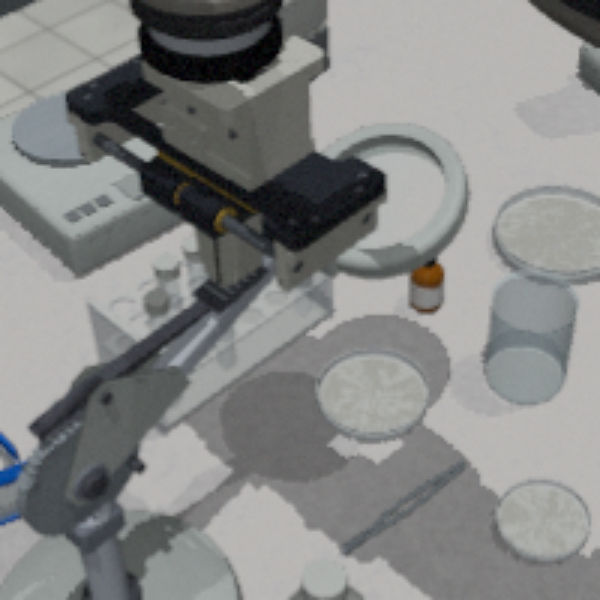

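Request:
send_rows(
  commands=[
    [[0.003,-0.001,0,0,0],[0.003,-0.001,0,0,0],[0.003,-0.001,0,0,0],[0.003,-0.001,0,0,0],[0.003,-0.001,0,0,0],[0.003,-0.001,0,0,0],[0.003,-0.001,0,0,0],[0.003,-0.001,0,0,0]],
  ],
)

```text
time: 5.45
tool_pos: [550.1, 24.6, 212.0]
tcp_rot: [0.092, 1.564, 0.113]
contact_force: [-2.3, -1.8, 5.9]
grip_width: 0.3
```

```bash
python3 - <<'E'
from h import *
o,R=tool();print(o["contact_force"])
s=cap("side")
cv2.imwrite("pics/s5.png",cv2.resize(s["color"][100:300,190:390],None,fx=3,fy=3))
E
```

```text
[-2.28349196 -1.80876199  5.89612649]
```

View pics/s5.png

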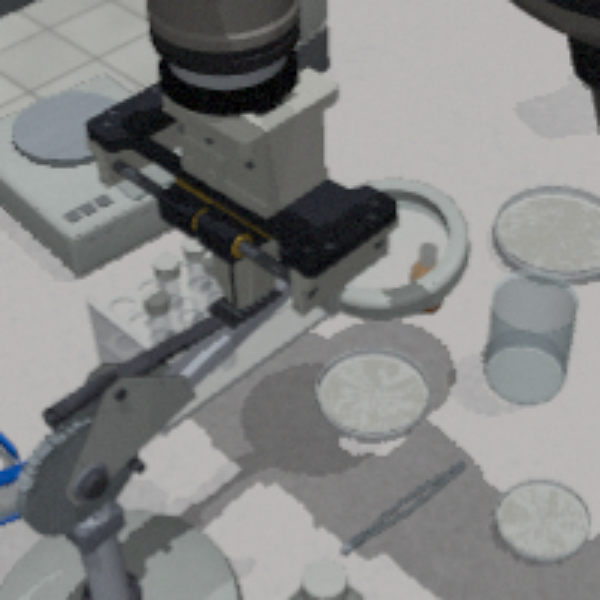

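Request:
send_rows(
  commands=[
    [[0.003,-0.001,0,0,0],[0.003,-0.001,0,0,0],[0.003,-0.001,0,0,0],[0.003,-0.001,0,0,0],[0.003,0,0,0,0],[0.003,-0.001,0,0,0]],
  ],
)

```text
time: 6.0
tool_pos: [550.4, 19.1, 192.2]
tcp_rot: [0.123, 1.564, 0.143]
contact_force: [-2.7, 0.6, 5.0]
grip_width: 0.4
```

Request:
send_rows(
  commands=[
    [[0.003,-0.001,0,0,0],[0.003,0,0,0,0]],
  ],
)

```text
time: 6.17
tool_pos: [550.4, 18.3, 185.4]
tcp_rot: [0.204, 1.564, 0.225]
contact_force: [-1.5, -2.9, 5.2]
grip_width: 0.8
```

Request:
send_rows(
  commands=[
    [[0.002,0,0,0,0],[0.002,0,0,0,0]],
  ],
)

```text
time: 6.33
tool_pos: [550.5, 17.9, 181.1]
tcp_rot: [0.108, 1.564, 0.129]
contact_force: [-3.5, 0.5, 14.7]
grip_width: 0.7
```

Request:
send_rows(
  commands=[
    [[0.001,0,0,0,0],[0.001,0,0,0,0]],
  ],
)

```text
time: 6.5
tool_pos: [550.7, 18.1, 181.0]
tcp_rot: [0.089, 1.562, 0.109]
contact_force: [-5.0, -1.4, 14.2]
grip_width: 0.2
```

```bash
python3 - <<'E'
from h import *
o,R=tool();print(o["contact_force"],o["tool_pos"])
s=cap("side")
cv2.imwrite("pics/s6.png",cv2.resize(s["color"][100:300,190:390],None,fx=3,fy=3))
E
```

```text
[-5.00117697 -1.38214933 14.18786933] [550.74838168  18.07706754 181.02048333]
```

View pics/s6.png

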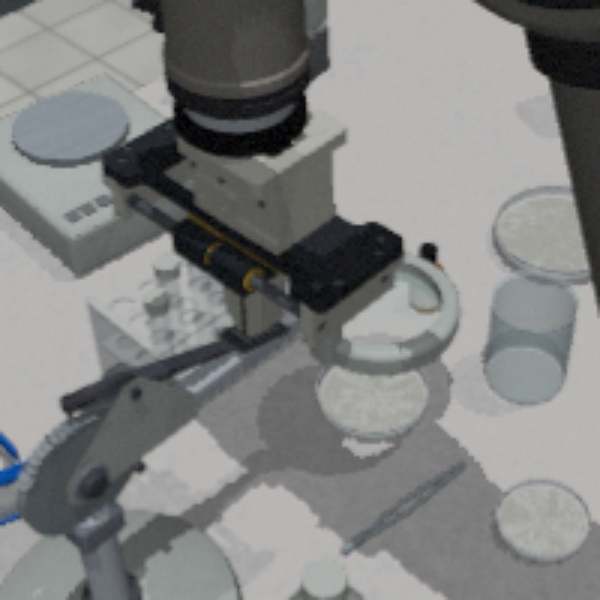

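The TCP has stopped at z = 181, against a predicted 182 for the level pressed pad. The force rose from 5 to 14 N without further travel, so the boom is on its bottom stop. I'll hold briefly, then release straight up.

Request:
send_rows(
  commands=[
    [[0.001,0,0,0,0],[0.001,0,0,0,0],[-0.004,0,0,0,0],[-0.006,0,0,0,0],[-0.008,0,0,0,0],[-0.01,0,0,0,0],[-0.012,0,0,0,0],[-0.012,0,0,0,0],[-0.015,0,0,0,0],[-0.02,0,0,0,0]],
  ],
)

```text
time: 7.38
tool_pos: [548.1, 19.6, 268.8]
tcp_rot: [1.184, 1.567, 1.206]
contact_force: [-0.3, 0.0, -0.4]
grip_width: 0.5
```

Request:
send_rows(
  commands=[
    [[-0.02,0,0,0,0],[-0.01,-0.01,-0.02,0,0],[0,-0.02,-0.03,0,0],[0,-0.02,-0.03,0,0],[0,-0.02,-0.03,0,0],[0,-0.02,-0.03,0,0],[0,-0.02,-0.02,0,0],[0,-0.02,-0.01,0,0],[0,0,0,0,0]],
  ],
)

```text
time: 8.13
tool_pos: [376.9, -114.3, 305.1]
tcp_rot: [0.471, 1.556, 0.5]
contact_force: [0.6, 0.3, 0.2]
grip_width: 0.2
```

```bash
python3 - <<'E'
from h import *
s=cap("side");t=cap("top")
f=lambda x,k:cv2.convertScaleAbs(cv2.resize(x,None,fx=k,fy=k,interpolation=cv2.INTER_CUBIC),alpha=1.3)
cv2.imwrite("pics/s7.png",f(s["color"][120:350,170:420],2.6));cv2.imwrite("pics/t7.png",f(t["color"][130:280,180:410],3.4))
# expected final: hub (546,161,165), dir
b=np.array([.02,-1,0]);b/=np.linalg.norm(b);z=np.array([0,0,1]);H=np.array([546,161,165])
for n,x,zz in [("pad rel",150,40),("pad pressed",146,17),("lens",270,-56),("bar end",215,8)]:
    P=H+b*x+z*zz; a=proj(s,P)[0];c=proj(t,P)[0]
    print(n,P.round(),"sidecrop",((a-[170,120])*2.6).round(),"topcrop",((c-[180,130])*3.4).round())
E
```

```text
pad rel [549.  11. 205.] sidecrop [279. 205.] topcrop [380. 167.]
pad pressed [549.  15. 182.] sidecrop [277. 229.] topcrop [376. 173.]
lens [ 551. -109.  109.] sidecrop [384. 215.] topcrop [578. 190.]
bar end [550. -54. 173.] sidecrop [339. 192.] topcrop [492. 175.]
```

View pics/s7.png

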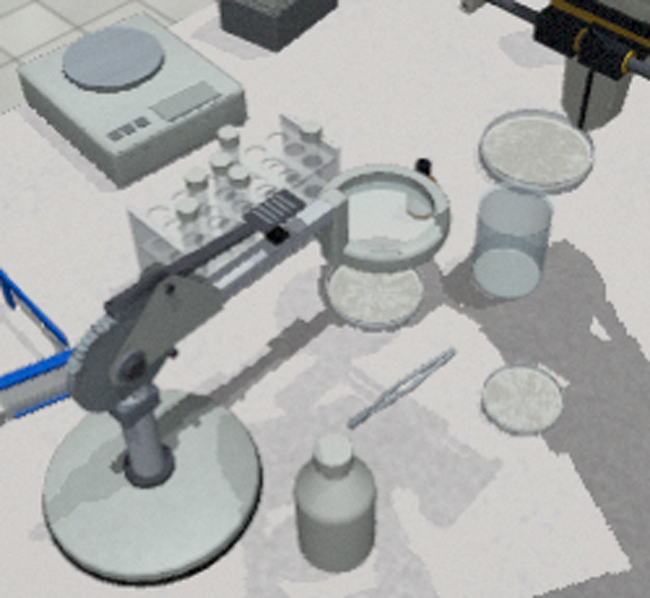

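View pics/t7.png

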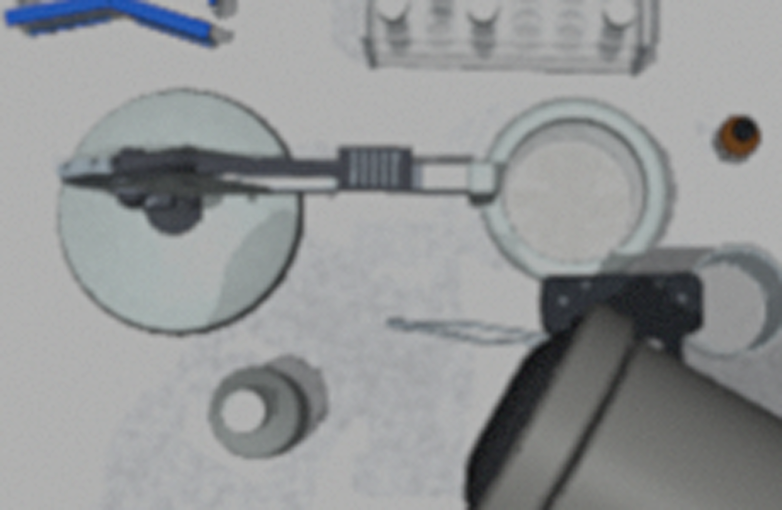

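```bash
python3 - <<'E'
from h import *
s=cap("side");t=cap("top")
S=lambda x,y:(170+(x+.5)/2.6-.5,120+(y+.5)/2.6-.5)
T=lambda x,y:(180+(x+.5)/3.4-.5,130+(y+.5)/3.4-.5)
H=np.array([546,161,165.])
for n,a,b,x,z in [("pad",(275,209),(375,167),150,40),("lens",(388,217),(577,190),270,-56)]:
    P,e=tri(s,S(*a),t,T(*b)); d=P-H; h=np.hypot(d[0],d[1])
    print(n,P.round(1),e.round(1),"h",h.round(1),"z",d[2].round(1),"ang vs released-level",(np.arctan2(d[2],h)-np.arctan2(z,x)).round(3))
print(monitor.get_obs()["contact_force"],monitor.get_obs()["time"],"dish side",onz(s,S(376,293),16))
cv2.imwrite("pics/s8.png",cv2.resize(s["color"][180:260,190:330],None,fx=5.5,fy=5.5,interpolation=cv2.INTER_CUBIC))
E
```

```text
pad [550.1  14.8 203.2] 0.1 h 146.3 z 38.2 ang vs released-level -0.005
lens [ 550.7 -108.9  108.1] 4.7 h 269.9 z -56.9 ang vs released-level -0.003
[-0.22782164 -0.59223159  0.60241595] 8.3333 dish side [551.71717509 -99.28249781  16.        ]
```

View pics/s8.png

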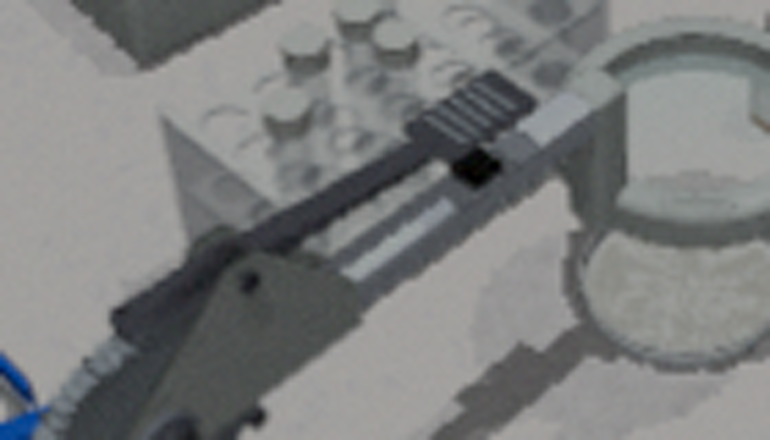

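The lever is sprung up, with the pad about 38 mm above the boom axis (40 released, 17 pressed). The boom is level to within 0.01 rad, the lens is within 10 mm of the dish centre, and the arm is clear. I'm handing it in.

```bash
python3 -c "
from plant import close_job
print(close_job())"
```

```text
the job is handed in; nothing more can be done
None
```

The boom is down level on its bottom stop with the lens over the middle-sized dish, and the lever has sprung back so the pawl can lock. I pressed the thumb pad with the closed fingertips, using about 1–6 N while the boom went down. At the stop the force rose to about 14–15 N with no further travel. I then lifted straight off, moved the arm clear and handed the job in at about 8.3 s.

**Last checks, from the two camera views:**
- **Boom:** it measured −0.003 rad from level at the lens and −0.005 rad at the pad.
- **Lever:** the pad stood about 38 mm above the boom axis (40 is released, 17 is fully pressed), so the pawl is at roughly 0.02 rad. The nose sitting in the tooth gap is inferred from this height; I did not see it directly.
- **Lens and dish:** their centres are about 6–10 mm apart in plan.
- **Other things on the bench:** those visible in the before and after pictures had not visibly moved.
- **Contact:** the tool force had returned to about zero, within sensor noise.

**Disagreements:** my first rough pixel picks for the foot and the dish differed by 15–25 mm between the two views; closer crops brought the foot into agreement. The dish still differed by about 12 mm, so I used the side view because the lens covered the dish from above. The final lens point had a 4.7 mm gap between the two rays, and no check failed.

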